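# Fetch the calibration weight from behind the jars

### The job

Clear all three jars off the storage tray and stand them on the dark side mat; then, with the jars out of the way, fetch the brass calibration weight and set it down gently, upright, inside the circle in the middle of the balance's pan, without dropping it. After that put every jar back upright on the coaster of its own cap's colour, wholly on the coaster, leave the weight on the pan, tip nothing over and leave the amber bottle alone.

Things in the scene. Friction and masses are not known exactly. Their poses are not given: they have to be found in the camera images.
- jar_red: Loose white plastic jar with a red cap, upright; body 48 mm diameter up to 80 mm, above it the cap, 46 mm diameter, from 82 to 112 mm above the underside; 112 mm high in all, about 0.1 to 0.2 kg. Grasp it from above across the cap. Origin: centre of its underside, z up. It starts standing on the coaster of its own colour.
- jar_yellow: Loose white plastic jar with a yellow cap, upright; body 48 mm diameter up to 80 mm, above it the cap, 46 mm diameter, from 82 to 112 mm above the underside; 112 mm high in all, about 0.1 to 0.2 kg. Grasp it from above across the cap. Origin: centre of its underside, z up. It starts standing on the coaster of its own colour.
- jar_blue: Loose white plastic jar with a blue cap, upright; body 48 mm diameter up to 80 mm, above it the cap, 46 mm diameter, from 82 to 112 mm above the underside; 112 mm high in all, about 0.1 to 0.2 kg. Grasp it from above across the cap. Origin: centre of its underside, z up. It starts standing on the coaster of its own colour.
- coaster_red: The red jar's home: a fixed round red coaster, 72 mm diameter, 3 mm thick, on the grey storage tray (floor 6 mm, rim 13 mm above the bench). Origin: centre of its underside, so a jar on it has its underside 3 mm above this origin. The coasters lie about 62 mm from the weight, in front and at both sides; the colours change places.
- coaster_yellow: The yellow jar's home: a fixed round yellow coaster, 72 mm diameter, 3 mm thick, on the grey storage tray (floor 6 mm, rim 13 mm above the bench). Origin: centre of its underside, so a jar on it has its underside 3 mm above this origin. The coasters lie about 62 mm from the weight, in front and at both sides; the colours change places.
- coaster_blue: The blue jar's home: a fixed round blue coaster, 72 mm diameter, 3 mm thick, on the grey storage tray (floor 6 mm, rim 13 mm above the bench). Origin: centre of its underside, so a jar on it has its underside 3 mm above this origin. The coasters lie about 62 mm from the weight, in front and at both sides; the colours change places.
- weight: Loose brass calibration weight, 0.5 kg: a cylinder 40 mm diameter, 42 mm high, then a neck of 12 mm and a knob of 20 mm diameter, 60 mm high in all. Origin: centre of its underside, z up. It starts on the tray floor (6 mm above the bench) amid the three jars, which leave no room for a gripper; once they are gone grip the 40 mm cylinder, about 28 mm above its underside, at any yaw.
- balance: Fixed white laboratory balance, body 220 x 160 mm and 42 mm high, with a round metal pan of 116 mm diameter whose top is 52 mm above the bench. A black circle of 70 to 76 mm diameter marks the pan's middle. Origin: on the bench under the centre of the pan, z up; the display lies towards -x of the body, 105 mm from the pan's centre. The pan is its highest part.
- mat: Side area: a fixed dark rubber mat with a green border, 280 mm (its x) by 150 mm (its y), 4 mm thick. Origin: centre of its underside; its top is 4 mm above the bench. It has room for three jars in a row along its x, some 85 mm apart.
- bottle: Bystander: loose amber glass bottle with black cap, upright, 50 mm diameter, 70 mm high, beyond the tray. Origin: centre of its underside. To be left alone.

How it is judged:
On the way, in this order (a step that is already met when the one before it is completed fails the run):
1. all three jars stand upright and released on the side mat (centres over the mat), the weight still in its place on the tray (moved less than 30 mm) (x of jar_red in the frame of mat between -0.14 and 0.14 m and y of jar_red in the frame of mat between -0.075 and 0.075 m and z of each of jar_red, jar_yellow, jar_blue in the frame of mat below 0.012 m and angle between each of jar_red, jar_yellow, jar_blue's own z axis and vertical below 0.15 rad and linear speed of each of jar_red, jar_yellow, jar_blue below 0.05 m/s and contact force between each of jar_red, jar_yellow, jar_blue and the fingers below 0.1 N and x of jar_yellow in the frame of mat between -0.14 and 0.14 m and y of jar_yellow in the frame of mat between -0.075 and 0.075 m and x of jar_blue in the frame of mat between -0.14 and 0.14 m and y of jar_blue in the frame of mat between -0.075 and 0.075 m and distance of weight from where it was at the start of the episode below 0.03 m), for 0.2 s.
2. the weight stands released in the circle on the pan (centre within 15 mm of the pan's), the three jars still on the mat (horizontal distance between weight and balance below 0.015 m and z of weight in the frame of balance between 0.045 and 0.06 m and angle between weight's own z axis and vertical below 0.1 rad and linear speed of weight below 0.03 m/s and contact force between each of weight, jar_red, jar_yellow, jar_blue and the fingers below 0.1 N and x of jar_red in the frame of mat between -0.14 and 0.14 m and y of jar_red in the frame of mat between -0.075 and 0.075 m and z of each of jar_red, jar_yellow, jar_blue in the frame of mat below 0.012 m and angle between each of jar_red, jar_yellow, jar_blue's own z axis and vertical below 0.15 rad and linear speed of each of jar_red, jar_yellow, jar_blue below 0.05 m/s and x of jar_yellow in the frame of mat between -0.14 and 0.14 m and y of jar_yellow in the frame of mat between -0.075 and 0.075 m and x of jar_blue in the frame of mat between -0.14 and 0.14 m and y of jar_blue in the frame of mat between -0.075 and 0.075 m), for 0.2 s.
At the end, for the whole second after the job is handed in: The weight stands upright, released and at rest on the pan, its centre within 15 mm of the pan's centre, and each jar stands upright, released and at rest on the coaster of its own colour, its centre within 12 mm of the coaster's (horizontal distance between weight and balance below 0.015 m and z of weight in the frame of balance between 0.045 and 0.06 m and angle between each of weight, jar_red, jar_yellow, jar_blue's own z axis and vertical below 0.1 rad and linear speed of each of weight, jar_red, jar_yellow, jar_blue below 0.03 m/s and contact force between each of weight, jar_red, jar_yellow, jar_blue and the fingers below 0.1 N and horizontal distance between jar_red and coaster_red below 0.012 m and z of jar_red in the frame of coaster_red between -0.002 and 0.009 m and horizontal distance between jar_yellow and coaster_yellow below 0.012 m and z of jar_yellow in the frame of coaster_yellow between -0.002 and 0.009 m and horizontal distance between jar_blue and coaster_blue below 0.012 m and z of jar_blue in the frame of coaster_blue between -0.002 and 0.009 m); the robot touches nothing.
It fails at once if a jar is tipped over (angle between any of jar_red, jar_yellow, jar_blue's own z axis and vertical above 0.7 rad).
It fails at once if the weight is tipped over (angle between weight's own z axis and vertical above 0.9 rad).
It fails at once if the amber bottle is moved by more than 20 mm or knocked over (distance of bottle from where it was at the start of the episode above 0.02 m or angle between bottle's own z axis and vertical above 0.3 rad).
It fails at once if the weight is dropped (falls freely by more than about 10 mm) (contact force between weight and the fingers below 0.1 N and linear speed of weight above 0.45 m/s).
It fails at once if the weight is slammed on the balance (more than 60 N) (contact force between weight and balance above 60 N).
It also fails if it takes over 144 s, if anything falls off the work surface, if the arm or the gripper's body presses on something with over 40 N, if the wrist force passes 120 N, or if a joint passes its speed limit or range.

### The arm

A 7-joint arm with a two-finger parallel gripper is mounted at the origin on the work surface. World frame = base frame: x ahead of the robot, y to its left, z up, the work surface at z = 0. Lengths are in m, angles in rad, forces in N, time in s.
With the tool pointing down it reaches from about 0.35 to 0.9 m from the base axis. Payload 8.1 kg.
Tool frame: the origin (TCP) lies between the finger pads; the fingertips stand 22 mm ahead of it and the grasp point (between the pads) lies 3 mm ahead of it (arm.tip_reach is the distance from the TCP to the fingertips, in m); z points along the fingers, y is the line along which they close (so a half turn about z gives the same grasp; the last joint's range is limited). The gripper opens to 92 mm and grips with 3 to 60 N. Pads are 19 mm wide; open, the fingers measure 130 mm over their backs; the gripper's body (75 mm by 190 mm) begins 47 mm behind the grasp point.
Start: joints at [-1.32, 0.434, 0.025, 1.573, -0.012, 1.134, -0.075], TCP at [0.217, 0.586, 0.249] pointing down, gripper open.
Joint ranges: [-2.62, 2.62], [-0.44, 2.09], [-1.27, 1.32], [0.08, 2.57], [-1.32, 4.46], [0.12, 2], [-2.74, 2.74]. Speed limits (rad/s): [2.22, 2.22, 3.01, 3.01, 3.14, 3.14, 3.14].

### API

Orientations are given as a rotation vector (axis times angle).
In Python, from cell import telemetry, vision, job, arm gives the robot as it stands. The module is installed in compiled form; this text tells all that it offers.
- The arm moves only by the shell command python3 -m creep 'ROWS' [FORCE]. ROWS is text: rows parted by semicolons, each of 7 numbers parted by spaces: the finger opening in cm, from 0 to 9.18, then the shift along the tool's x, y, z in cm, then the turn, a rotation vector about the tool's x, y, z in degrees. A call has 1 to 5 rows; each row is the pose to reach, as a shift and turn from the pose commanded when the call began, along the tool's axes at that moment; what a row does not reach only later rows make up. A row lasts 1/8 s, in which the tool goes at most 62.5 mm and 10.7 degrees, less where a joint would pass 70% of its speed; a pose out of reach is approached as far as the arm can. A call with a gripper value outside its range is refused whole. The fingers move at their own pace and stop on an object; FORCE is the grip in N (left out, the last holds). Time passes only in rows, so rows that repeat a pose let the fingers close. It gives the time, the measured TCP pose, the force, the opening and the grip force at its end, in the units of the state.
- telemetry.observe(): the state, without advancing time (a new reading comes with each control period).
- vision.get_image(name): name is "side" or "top" or "wrist"; returns the picture (480x640x3 uint8, red, green, blue); there is no depth.
- vision.camera_info(name): a dict with "fov_y" (degrees; the focal length in pixels is half the picture's height over the tangent of half this angle, whatever the lens; pixels are square), "cx", "cy" (the principal point, pixels), "extrinsics" (4x4, takes a point from camera to world coordinates). Camera axes: x right, y down, z forward; pixel columns grow to the right and rows downward; lengths in m; the calibration is good to about 2 mm. A picture is of the moment at which its call begins: read the wrist's pose just before it. camera_info takes no time and is no camera call; for the wrist camera it gives the pose at the moment of the call.
- job.sign_off(): hands the job in; it is judged then, once.
The state is a dict: "clock": time; "joints": joint angles; "dq": joint speeds; "joint_efforts": joint torques, N m; "position": TCP position; "ee_rot": TCP orientation; "force": force on the tool from outside, world axes, zero at the start; "ft_torque": the same for the moment, N m; "width": opening from 0.0 (shut) to 1.0 (fully open); "gripper_force": force on a finger pad.
Only numpy, scipy, OpenCV 4.12 (cv2) and the standard library are available. Lean on these libraries where they do the work, as an engineer would, in place of code of your own. Each camera call takes 0.05 s, during which the arm holds its last target. There are 200 camera calls.

## Working session

There is one attempt and no reset: what is moved stays moved. The work goes in short steps, Python scripts to look and compute and a shell command to move; the robot and the scene stay as the last step left them, time stands still between calls to the robot, and variables do not carry over. Pictures are saved under pics/ and viewed, at most 14 in all, crops included, and the job is handed in when it is done.

```bash
mkdir -p pics; python3 - <<'E'
from cell import telemetry, vision, job, arm
import cv2,numpy as np
s=telemetry.observe();print({k:np.round(v,3) for k,v in s.items()})
for n in("top","side"):
    c=vision.camera_info(n);print(n,c["fov_y"],c["cx"],c["cy"],np.round(c["extrinsics"],3).tolist(),[k for k in c])
    cv2.imwrite(f"pics/{n}0.png",vision.get_image(n)[:,:,::-1])
E
```

```text
{'clock': np.float64(0.0), 'joints': array([-1.32 ,  0.435,  0.025,  1.574, -0.012,  1.134, -0.075]), 'dq': array([ 0.001, -0.002,  0.   , -0.001, -0.   ,  0.002, -0.001]), 'joint_efforts': array([-2.0000e-03, -6.6783e+01,  9.8500e-01, -3.1446e+01, -6.0000e-02,
        4.3000e-02,  0.0000e+00]), 'position': array([0.216, 0.586, 0.248]), 'ee_rot': array([-5.530e-01, -3.092e+00,  2.000e-03]), 'force': array([-0.077,  0.173, -0.821]), 'ft_torque': array([-0.026, -0.033, -0.024]), 'gripper_force': np.float64(0.0), 'width': np.float64(0.999)}
top 44.521355998307904 316.4000527325011 241.7723572012766 [[-0.012, -0.999, 0.048, 0.523], [-1.0, 0.012, -0.011, 0.014], [0.011, -0.048, -0.999, 1.05], [0.0, 0.0, 0.0, 1.0]] ['fov_y', 'cx', 'cy', 'extrinsics']
side 53.84120053711328 320.0192558143136 242.00695971041662 [[0.746, -0.37, 0.554, 0.109], [-0.666, -0.419, 0.617, -0.552], [0.004, -0.83, -0.558, 0.532], [0.0, 0.0, 0.0, 1.0]] ['fov_y', 'cx', 'cy', 'extrinsics']
```

View pics/top0.png

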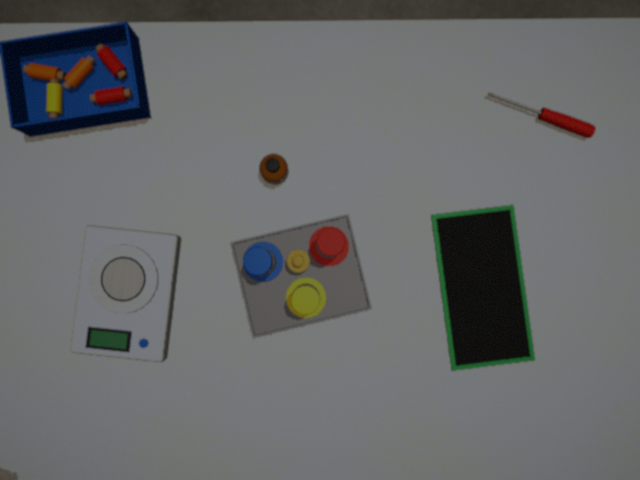

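View pics/side0.png

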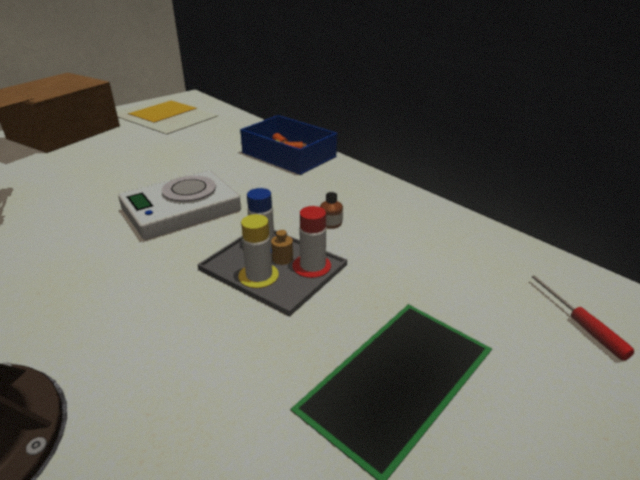

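The top view shows the blue cap at about (258,262), red (329,243), yellow (306,298), the weight (297,261), the balance pan (123,278) and the mat spanning (433..533, 207..370). The side view shows all three jars standing on their coasters.

```bash
cat > h.py <<'E'
from cell import telemetry, vision, job, arm
import cv2,numpy as np
from scipy.spatial.transform import Rotation as R
def ray(n,uv,z,c=None):
    c=c or vision.camera_info(n);E=np.array(c["extrinsics"]);f=240/np.tan(np.radians(c["fov_y"]/2))
    d=E[:3,:3]@np.array([(uv[0]-c["cx"])/f,(uv[1]-c["cy"])/f,1]);o=E[:3,3]
    return o+d*(z-o[2])/d[2]
def proj(n,p,c=None):
    c=c or vision.camera_info(n);E=np.array(c["extrinsics"]);f=240/np.tan(np.radians(c["fov_y"]/2))
    q=E[:3,:3].T@(np.array(p)-E[:3,3]);return np.array([q[0]/q[2]*f+c["cx"],q[1]/q[2]*f+c["cy"]])
def delta(x,y,z,yaw):
    "row (cm,deg) to reach TCP x,y,z, tool down, closing line (tool y) at yaw deg mod 180"
    s=telemetry.observe();r=R.from_rotvec(s["ee_rot"]);best=None
    for a in(yaw,yaw+180):
        a=np.radians(a);Y=np.array([np.cos(a),np.sin(a),0]);Z=np.array([0,0,-1.]);T=R.from_matrix(np.c_[np.cross(Y,Z),Y,Z])
        t=(r.inv()*T).as_rotvec(True)
        if best is None or np.linalg.norm(t)<np.linalg.norm(best):best=t
    return np.round(r.inv().apply(np.array([x,y,z])-s["position"])*100,2),np.round(best,1)
E
python3 - <<'E'
from h import *
im=cv2.imread("pics/top0.png")
cv2.imwrite("pics/crop0.png",cv2.resize(im[205:345,220:380],None,fx=5,fy=4.2857*5/4.2857*0.857,interpolation=cv2.INTER_CUBIC)) if 0 else cv2.imwrite("pics/crop0.png",cv2.resize(im[205:345,220:380],None,fx=4,fy=4,interpolation=cv2.INTER_CUBIC))
hsv=cv2.cvtColor(im,cv2.COLOR_BGR2HSV)
def big(m,roi):
    k=np.zeros_like(m);x,y,w,h=roi;k[y:y+h,x:x+w]=m[y:y+h,x:x+w]
    cs=max(cv2.findContours(k,cv2.RETR_EXTERNAL,cv2.CHAIN_APPROX_NONE)[0],key=cv2.contourArea);return cs
# mat green border
m=cv2.inRange(hsv,(45,100,40),(80,255,255))
c=big(m,(400,180,180,220));b=cv2.boxPoints(cv2.minAreaRect(c));P=[ray("top",p,.004) for p in b]
print("mat",np.round(P,4)[:,:2],np.mean(P,0)[:2],[np.linalg.norm(P[i]-P[i-1]) for i in range(2)])
# balance pan circle
g=cv2.cvtColor(im,cv2.COLOR_BGR2GRAY);roi=g[235:325,80:168];d=(cv2.threshold(roi,90,255,cv2.THRESH_BINARY_INV)[1])
for cc in cv2.findContours(d,cv2.RETR_LIST,cv2.CHAIN_APPROX_NONE)[0]:
    if len(cc)>60:
        e=cv2.fitEllipse(cc);print("pan",e,ray("top",(e[0][0]+80,e[0][1]+235),.052))
for n,l,h in(("r",(0,120,50),(8,255,255)),("y",(22,120,50),(35,255,255)),("b",(105,120,40),(130,255,255))):
    c=big(cv2.inRange(hsv,l,h),(225,205,150,130));print(n,cv2.boundingRect(c),cv2.minEnclosingCircle(c))
# bench: bottle
c=big(cv2.inRange(hsv,(3,120,20),(20,255,200)),(240,140,60,60));print("bottle",ray("top",cv2.minEnclosingCircle(c)[0],.04),cv2.minEnclosingCircle(c))
E
```

```text
mat [[ 0.6185 -0.2046]
 [ 0.6366 -0.3533]
 [ 0.3596 -0.3821]
 [ 0.3424 -0.2351]] [ 0.48925789 -0.29377661] [np.float64(0.2778120528728029), np.float64(0.14981511195956687)]
pan ((42.62668228149414, 43.582576751708984), (40.894710540771484, 41.45286178588867), 49.29073715209961) [0.51185246 0.33125369 0.052     ]
pan ((42.71942901611328, 43.68779373168945), (43.771305084228516, 44.496925354003906), 48.763275146484375) [0.51167269 0.3310966  0.052     ]
r (309, 227, 40, 39) ((328.296875, 246.078125), 19.942214965820312)
y (286, 278, 40, 40) ((305.6004638671875, 297.6307678222656), 20.162734985351562)
b (243, 242, 40, 39) ((262.3616943359375, 261.5106506347656), 19.798240661621094)
bottle [0.70021932 0.07558983 0.04      ] ((273.2105407714844, 167.8157958984375), 13.489825248718262)
```

View pics/crop0.png

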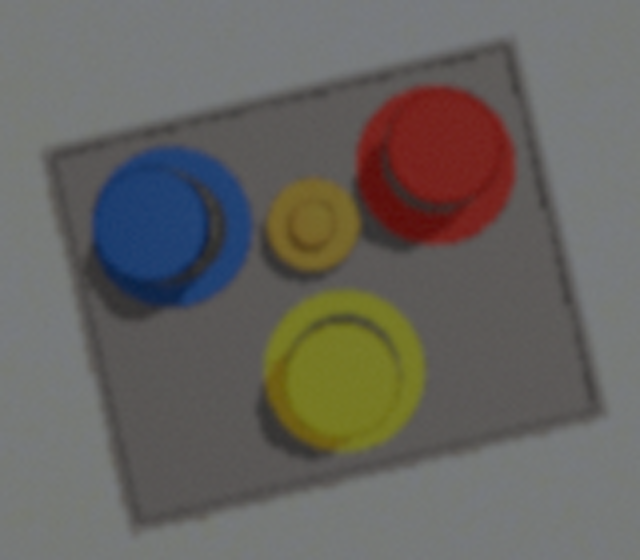

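The crop shows the three caps as circles, each sitting within its own coaster, with the weight between them at crop (312,225).

```bash
python3 - <<'E'
from h import *
up=lambda c:((c[0]+.5)/4-.5+220,(c[1]+.5)/4-.5+205)
W=ray("top",up((312,225)),.048);print("W",W)
for n,c,k in(("r",(443,148),(328.3,246.1)),("y",(343,379),(305.6,297.6)),("b",(151,223),(262.4,261.5))):
    J=ray("top",up(c),.121);C=ray("top",k,.009);print(n,"jar",J.round(4),"coaster",C.round(4),np.linalg.norm(C[:2]-W[:2]).round(4),"side px",proj("side",J).round(1))
print("W side",proj("side",[*W[:2],.066]))
print(delta(.4,.1,.25,100))
E
```

```text
W [0.53830374 0.03483345 0.048     ]
r jar [ 0.5671 -0.019   0.121 ] coaster [ 0.5645 -0.0191  0.009 ] 0.06 side px [311.6 212.1]
y jar [0.4763 0.0217 0.121 ] coaster [0.4738 0.0222 0.009 ] 0.0657 side px [254.4 221.1]
b jar [0.5387 0.097  0.121 ] coaster [0.5386 0.0981 0.009 ] 0.0633 side px [258.6 193.3]
W side [280.45910874 232.30060877]
(array([-34.05, -39.22,  -0.14]), array([ -0.1,  -0. , -30.3]))
```

```bash
T='7.5 -34 -39.2 -0.1 0 0 -30.3'
python3 -m creep '7.5 -34 -39.2 -0.1 0 0 -30.3;7.5 -34 -39.2 -0.1 0 0 -30.3;7.5 -34 -39.2 -0.1 0 0 -30.3;7.5 -34 -39.2 -0.1 0 0 -30.3;7.5 -34 -39.2 -0.1 0 0 -30.3' 20
python3 -c "
from h import *
print(delta(.567,-.019,.22,100),telemetry.observe()['joints'].round(2))"
```

```text
clock: 0.72
position: [0.3272, 0.2917, 0.2492]
ee_rot: [0.274, -3.13, -0.0]
force: [1.2, 0.0, 0.5]
width: 0.822
gripper_force: 0.0
(array([-18.21, -34.77,   2.92]), array([0., 0., 0.])) [-0.86  0.13  0.01  2.   -0.    1.01  0.9 ]
```

```bash
python3 -m creep '7.5 -18.2 -34.8 2.9 0 0 0;7.5 -18.2 -34.8 2.9 0 0 0;7.5 -18.2 -34.8 2.9 0 0 0;7.5 -18.2 -34.8 2.9 0 0 0;7.5 -18.2 -34.8 2.9 0 0 0' >/dev/null
python3 -c "
from h import *
print(delta(.567,-.019,.22,100))"
```

```text
(array([-3.71, -7.2 ,  0.61]), array([ 0., -0.,  0.]))
```

```bash
python3 -m creep '7.5 -3.7 -7.2 0.6 0 0 0;7.5 -3.7 -7.2 0.6 0 0 0;7.5 -3.7 -7.2 0.6 0 0 0'
python3 - <<'E'
from h import *
print(delta(.567,-.019,.108,100))
c=vision.camera_info("wrist");print(np.round(c["extrinsics"],3).tolist(),c["fov_y"])
im=vision.get_image("wrist");cv2.imwrite("pics/w0.png",im[:,:,::-1])
print([proj("wrist",p,c).round() for p in([.567,-.019,.121],[.476,.022,.121],[.539,.097,.121])])
E
```

```text
clock: 1.72
position: [0.5661, -0.0184, 0.2197]
ee_rot: [0.271, -3.129, 0.0]
force: [-0.5, -0.1, 0.4]
width: 0.817
gripper_force: 0.0
(array([-0.09, -0.07, 11.17]), array([-0. , -0.1, -0.1]))
[[-0.172, 0.947, 0.272, 0.492], [0.985, 0.165, 0.047, -0.032], [-0.0, 0.276, -0.961, 0.355], [0.0, 0.0, 0.0, 1.0]] 71.37117028042803
[array([321., 245.]), array([405., 128.]), array([485., 235.])]
```

View pics/w0.png

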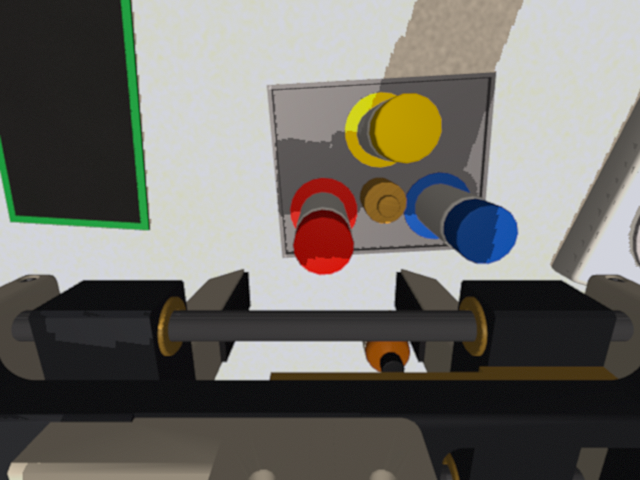

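The wrist view shows the red cap at (323,245), yellow at (407,128) and blue near (486,233), all within about 2 px of prediction. I'll grasp red now.

```bash
python3 -m creep '7.5 -0.1 0 5 0 0 0;7.5 -0.1 0 10 0 0 0;7.5 -0.1 0 11.2 0 0 0;7.5 -0.1 0 11.2 0 0 0;3 -0.1 0 11.2 0 0 0' 20 >/dev/null
python3 -m creep '3 0 0 0 0 0 0;3 0 0 0 0 0 0;3 0 0 0 0 0 0;3 0 0 0 0 0 0'
python3 -m creep '3 0 0 -2 0 0 0;3 0 0 -6 0 0 0;3 0 0 -9 0 0 0;3 0 0 -9 0 0 0'
python3 -c "
from h import *
for p in((.573,-.285),(.489,-.294),(.405,-.303)):print(delta(*p,.20,100),delta(*p,.104,100))"
```

```text
clock: 2.9
position: [0.5676, -0.0173, 0.109]
ee_rot: [-0.274, 3.128, 0.0]
force: [-0.7, -0.4, 7.5]
width: 0.502
gripper_force: 20.0
clock: 3.4
position: [0.5682, -0.0173, 0.2003]
ee_rot: [-0.274, 3.126, 0.0]
force: [0.2, -0.1, -2.0]
width: 0.502
gripper_force: 20.0
(array([ 4.190e+00, -2.645e+01,  2.000e-02]), array([-0. ,  0.2,  0. ])) (array([  4.22, -26.44,   9.62]), array([-0. ,  0.2,  0. ]))
(array([ 1.262e+01, -2.587e+01, -1.000e-02]), array([-0. ,  0.2,  0. ])) (array([ 12.65, -25.87,   9.59]), array([-0. ,  0.2,  0. ]))
(array([ 21.04, -25.3 ,  -0.04]), array([-0. ,  0.2,  0. ])) (array([ 21.08, -25.3 ,   9.56]), array([-0. ,  0.2,  0. ]))
```

```bash
python3 -m creep '3 4.2 -26.4 0 0 0 0;3 4.2 -26.4 0 0 0 0;3 4.2 -26.4 0 0 0 0;3 4.2 -26.4 0 0 0 0;3 4.2 -26.4 0 0 0 0' >/dev/null
python3 -m creep '3 0 0 0 0 0 0;3 0 0 5 0 0 0;3 0 0 8 0 0 0;3 0 0 9 0 0 0;3 0 0 9 0 0 0'
python3 -c "
from h import *
print(delta(.573,-.285,.104,100))"
```

```text
clock: 4.65
position: [0.572, -0.2829, 0.1081]
ee_rot: [0.277, -3.129, -0.002]
force: [-0.3, -1.1, -1.3]
width: 0.503
gripper_force: 20.0
(array([-0.07, -0.23,  0.41]), array([ 0.1, -0. ,  0.1]))
```

```bash
python3 -m creep '3 0 0 0.2 0 0 0;3 0 0 0.3 0 0 0;3 0 0 0.4 0 0 0;3 0 0 0.4 0 0 0'
python3 -m creep '7.5 0 0 0 0 0 0;7.5 0 0 0 0 0 0;7.5 0 0 0 0 0 0;7.5 0 0 -5 0 0 0;7.5 0 0 -11 0 0 0'
python3 -c "
from h import *
print(delta(.5387,.097,.22,100))"
```

```text
clock: 5.15
position: [0.5717, -0.2845, 0.1045]
ee_rot: [-0.274, 3.129, -0.0]
force: [0.0, 0.4, -1.6]
width: 0.5
gripper_force: 20.0
clock: 5.78
position: [0.5709, -0.2841, 0.2146]
ee_rot: [0.274, -3.127, -0.002]
force: [1.3, -1.7, 0.3]
width: 0.816
gripper_force: 0.0
(array([-3.46, 38.09, -0.5 ]), array([ 0.1, -0.1,  0. ]))
```

```bash
python3 -c "
from h import *
print(delta(.476,.022,.21,100))"
```

```text
(array([ 4.02, 31.8 ,  0.51]), array([ 0.1, -0.1,  0. ]))
```

```bash
python3 -m creep '7.5 4 31.8 0.4 0 0 0;7.5 4 31.8 0.4 0 0 0;7.5 4 31.8 0.4 0 0 0;7.5 4 31.8 0.4 0 0 0;7.5 4 31.8 0.4 0 0 0' >/dev/null
python3 -m creep '7.5 0 1 0 0 0 0;7.5 0 1 0 0 0 0'
python3 -c "
from h import *
print(delta(.476,.022,.109,100))"
```

```text
clock: 6.65
position: [0.4778, 0.0241, 0.2107]
ee_rot: [-0.277, 3.129, -0.0]
force: [0.6, 0.2, 0.2]
width: 0.818
gripper_force: 0.0
(array([ 0.22, -0.17, 10.17]), array([-0. ,  0. ,  0.1]))
```

```bash
python3 -m creep '7.5 0.2 -0.2 5 0 0 0;7.5 0.2 -0.2 9 0 0 0;7.5 0.2 -0.2 10.2 0 0 0;7.5 0.2 -0.2 10.2 0 0 0;3 0.2 -0.2 10.2 0 0 0' 20 >/dev/null
python3 -m creep '3 0 0 0 0 0 0;3 0 0 0 0 0 0;3 0 0 0 0 0 0;3 0 0 0 0 0 0'
python3 -m creep '3 0 0 -2 0 0 0;3 0 0 -6 0 0 0;3 0 0 -8 0 0 0;3 0 0 -8 0 0 0'
python3 -c "
from h import *
print(delta(.405,-.303,.19,100))"
```

```text
clock: 7.78
position: [0.4765, 0.0218, 0.1089]
ee_rot: [-0.275, 3.128, 0.0]
force: [0.3, 1.4, 5.8]
width: 0.503
gripper_force: 19.9
clock: 8.28
position: [0.4766, 0.0217, 0.1894]
ee_rot: [-0.275, 3.127, 0.001]
force: [0.1, 0.9, -1.4]
width: 0.504
gripper_force: 19.9
(array([ 12.71, -30.72,  -0.1 ]), array([0. , 0.1, 0. ]))
```

```bash
python3 -m creep '3 12.7 -30.7 0 0 0 0;3 12.7 -30.7 0 0 0 0;3 12.7 -30.7 0 0 0 0;3 12.7 -30.7 0 0 0 0;3 12.7 -30.7 0 0 0 0' >/dev/null
python3 -c "
from h import *
print(delta(.405,-.303,.19,100))"
```

```text
(array([ 0.55, -1.73, -0.29]), array([ 0.1, -0.1,  0.1]))
```

```bash
python3 -m creep '3 0.6 -1.8 0 0 0 0;3 0.6 -1.8 4 0 0 0;3 0.6 -1.8 7 0 0 0;3 0.6 -1.8 7 0 0 0;3 0.6 -1.8 7 0 0 0'
python3 -c "
from h import *
print(delta(.405,-.303,.104,100))"
```

```text
clock: 9.52
position: [0.4058, -0.3025, 0.1186]
ee_rot: [0.274, -3.129, 0.0]
force: [1.0, -0.4, -1.1]
width: 0.504
gripper_force: 19.9
(array([ 0.09, -0.03,  1.46]), array([-0., -0.,  0.]))
```

```bash
python3 -m creep '3 0 0 0.8 0 0 0;3 0 0 1.2 0 0 0;3 0 0 1.4 0 0 0;3 0 0 1.4 0 0 0'
python3 -m creep '7.5 0 0 0 0 0 0;7.5 0 0 0 0 0 0;7.5 0 0 0 0 0 0;7.5 0 0 -5 0 0 0;7.5 0 0 -11 0 0 0'
python3 -c "
from h import *
print(delta(.5387,.097,.21,100))"
```

```text
clock: 10.02
position: [0.4058, -0.3023, 0.1044]
ee_rot: [0.275, -3.13, -0.0]
force: [-0.6, 0.7, -1.6]
width: 0.505
gripper_force: 19.9
clock: 10.65
position: [0.4051, -0.302, 0.215]
ee_rot: [0.274, -3.127, -0.002]
force: [1.2, 0.6, 0.6]
width: 0.813
gripper_force: 0.0
(array([-20.1 ,  36.96,   0.5 ]), array([ 0.1, -0.1,  0. ]))
```

```bash
python3 -m creep '7.5 -20.1 37 0.5 0 0 0;7.5 -20.1 37 0.5 0 0 0;7.5 -20.1 37 0.5 0 0 0;7.5 -20.1 37 0.5 0 0 0;7.5 -20.1 37 0.5 0 0 0' >/dev/null
python3 -c "
from h import *
print(delta(.5387,.097,.21,100))"
```

```text
(array([-5.04,  9.38,  0.11]), array([-0. ,  0.1,  0. ]))
```

```bash
python3 -m creep '7.5 -5 9.4 0 0 0 0;7.5 -5 9.4 0 0 0 0;7.5 -5 9.4 0 0 0 0;7.5 -5 9.4 0 0 0 0' >/dev/null
python3 -c "
from h import *
print(delta(.5387,.097,.109,100))"
```

```text
(array([-0.17,  0.24, 10.15]), array([-0., -0.,  0.]))
```

```bash
python3 -m creep '7.5 -0.1 0 5 0 0 0;7.5 -0.1 0.1 9 0 0 0;7.5 -0.1 0.1 10.2 0 0 0;7.5 -0.1 0.1 10.2 0 0 0;3 -0.1 0.1 10.2 0 0 0' 20 >/dev/null
python3 -m creep '3 0 0 0 0 0 0;3 0 0 0 0 0 0;3 0 0 0 0 0 0;3 0 0 0 0 0 0'
python3 -m creep '3 0 0 -2 0 0 0;3 0 0 -6 0 0 0;3 0 0 -9 0 0 0;3 0 0 -9 0 0 0'
python3 -c "
from h import *
print(delta(.489,-.294,.2,100))"
```

```text
clock: 12.9
position: [0.5391, 0.0967, 0.1093]
ee_rot: [-0.275, 3.128, 0.001]
force: [-0.9, 0.6, 6.2]
width: 0.501
gripper_force: 20.0
clock: 13.4
position: [0.5397, 0.0965, 0.2005]
ee_rot: [-0.274, 3.126, 0.001]
force: [0.5, 0.8, -2.0]
width: 0.504
gripper_force: 19.9
(array([ 1.178e+01, -3.758e+01, -1.000e-02]), array([0. , 0.2, 0. ]))
```

```bash
python3 -m creep '3 11.8 -37.6 -1 0 0 0;3 11.8 -37.6 -1 0 0 0;3 11.8 -37.6 -1 0 0 0;3 11.8 -37.6 -1 0 0 0;3 11.8 -37.6 -1 0 0 0' >/dev/null
python3 -c "
from h import *
print(delta(.489,-.294,.2,100))"
```

```text
(array([ 2.17, -7.64,  0.53]), array([ 0.1, -0.1,  0. ]))
```

```bash
python3 -m creep '3 2.2 -7.6 0.5 0 0 0;3 2.2 -7.6 0.5 0 0 0;3 2.2 -7.6 4 0 0 0;3 2.2 -7.6 8 0 0 0;3 2.2 -7.6 8 0 0 0' >/dev/null
python3 -c "
from h import *
print(delta(.489,-.294,.104,100))"
```

```text
(array([-0.08, -0.44,  1.92]), array([ 0.3, -0.4,  0.1]))
```

```bash
python3 -m creep '3 0 0 0.6 0 0 0;3 0 0 0.9 0 0 0;3 0 0 1.2 0 0 0;3 0 0 1.2 0 0 0'
python3 -c "
from h import *
print(delta(.489,-.294,.104,100))"
```

```text
clock: 15.15
position: [0.4901, -0.2921, 0.1149]
ee_rot: [-0.274, 3.129, -0.0]
force: [-0.0, 0.2, -2.0]
width: 0.501
gripper_force: 19.9
(array([ 0.14, -0.17,  1.09]), array([-0.,  0.,  0.]))
```

```bash
python3 -m creep '3 0 0 0.6 0 0 0;3 0 0 0.9 0 0 0;3 0 0 1.1 0 0 0;3 0 0 1.1 0 0 0'
python3 -m creep '7.5 0 0 0 0 0 0;7.5 0 0 0 0 0 0;7.5 0 0 0 0 0 0;7.5 0 0 -5 0 0 0;7.5 0 0 -11 0 0 0'
python3 -c "
from h import *
print(delta(.538,.035,.2,100))
cv2.imwrite('pics/side1.png',vision.get_image('side')[:,:,::-1])"
```

```text
clock: 15.65
position: [0.4901, -0.2917, 0.1041]
ee_rot: [-0.275, 3.129, 0.001]
force: [-1.8, 1.5, 5.4]
width: 0.501
gripper_force: 20.0
clock: 16.27
position: [0.4891, -0.2917, 0.2139]
ee_rot: [0.274, -3.127, -0.002]
force: [1.0, -0.6, -0.0]
width: 0.812
gripper_force: 0.0
(array([-10.5 ,  31.32,   1.4 ]), array([ 0.1, -0.1,  0. ]))
```

View pics/side1.png

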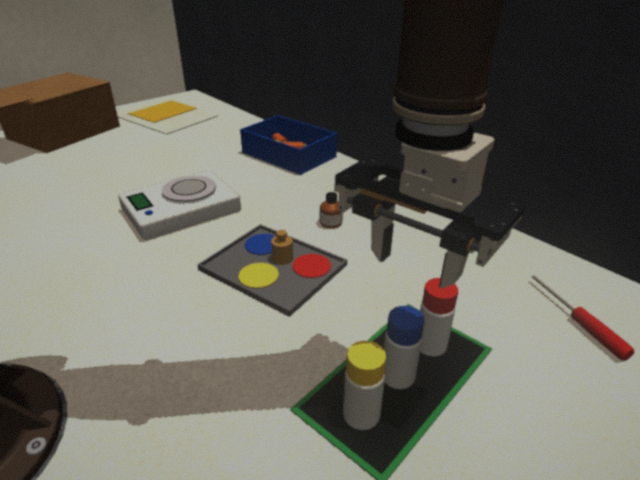

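The side view shows all three jars upright on the mat, at caps (366,360), (405,322) and (440,293), with the weight untouched at (282,248). The coasters are now bare, so I'll measure them and the weight again from the top.

```bash
python3 - <<'E'
from h import *
im=vision.get_image("top")[:,:,::-1].copy();hsv=cv2.cvtColor(im,cv2.COLOR_BGR2HSV);o=(225,205)
cv2.imwrite("pics/top1.png",im)
s=hsv[205:340,225:375]
for n,l,h,z in(("r",(0,150,50),(8,255,255),.009),("y",(24,130,50),(35,255,255),.009),("b",(105,120,40),(130,255,255),.009),("w",(10,90,40),(23,255,255),.048)):
    c=max(cv2.findContours(cv2.inRange(s,l,h),cv2.RETR_EXTERNAL,cv2.CHAIN_APPROX_NONE)[0],key=cv2.contourArea)
    (u,v),r=cv2.minEnclosingCircle(c);x,y,w,hh=cv2.boundingRect(c)
    print(n,(u+225,v+205),r,(w,hh),ray("top",(x+w/2-.5+225,y+hh/2-.5+205),z).round(4))
E
```

```text
r (328.5, 245.7272720336914) 19.436635971069336 (38, 39) [ 0.5647 -0.0195  0.009 ]
y (305.6628646850586, 297.2980422973633) 19.853483200073242 (40, 40) [0.474  0.0224 0.009 ]
b (262.44936752319336, 261.3481025695801) 19.73554039001465 (40, 40) [0.5386 0.0979 0.009 ]
w (297.5617980957031, 260.7752799987793) 11.78353214263916 (24, 24) [0.5389 0.035  0.048 ]
```

```bash
python3 -m creep '7 -10.5 31.3 1.4 0 0 0;7 -10.5 31.3 1.4 0 0 0;7 -10.5 31.3 1.4 0 0 0;7 -10.5 31.3 1.4 0 0 0;7 -10.5 31.3 1.4 0 0 0' >/dev/null
python3 -m creep '7 -0.6 1.8 6 0 0 0;7 -0.6 1.8 6 0 0 0;7 -0.6 1.8 6 0 0 0'
python3 -c "
from h import *
print(delta(.5387,.035,.037,100))"
```

```text
clock: 17.38
position: [0.5392, 0.0338, 0.1414]
ee_rot: [-0.272, 3.13, -0.001]
force: [0.1, -0.6, 0.5]
width: 0.766
gripper_force: 0.0
(array([ 0.03,  0.14, 10.44]), array([-0.1,  0. , -0.1]))
```

```bash
python3 -m creep '7 0 0.1 5 0 0 0;7 0 0.1 9 0 0 0;7 0 0.1 10.4 0 0 0;7 0 0.1 10.4 0 0 0;7 0 0.1 10.4 0 0 0' 
python3 -m creep '3 0 0 0 0 0 0;3 0 0 0 0 0 0;3 0 0 0 0 0 0;3 0 0 0 0 0 0' 40
python3 -m creep '3 0 0 -1 0 0 0;3 0 0 -4 0 0 0;3 0 0 -8 0 0 0;3 0 0 -10 0 0 0;3 0 0 -10 0 0 0'
python3 -c "
from h import *
print(delta(.5118,.3312,.14,100))"
```

```text
clock: 18.0
position: [0.5402, 0.0361, 0.0382]
ee_rot: [-0.273, 3.127, 0.0]
force: [-0.2, 0.6, 0.2]
width: 0.757
gripper_force: 0.0
clock: 18.5
position: [0.5388, 0.0366, 0.0366]
ee_rot: [-0.275, 3.129, 0.0]
force: [-0.3, -0.4, 3.3]
width: 0.427
gripper_force: 40.0
clock: 19.12
position: [0.5394, 0.0365, 0.1378]
ee_rot: [-0.274, 3.127, 0.001]
force: [-0.4, 0.5, -6.1]
width: 0.43
gripper_force: 40.0
(array([-2.41, 29.5 , -0.21]), array([0. , 0.2, 0. ]))
```

```bash
python3 -m creep '3 -2.4 29.5 0 0 0 0;3 -2.4 29.5 0 0 0 0;3 -2.4 29.5 0 0 0 0;3 -2.4 29.5 0 0 0 0;3 -2.4 29.5 0 0 0 0' >/dev/null
python3 -m creep '3 0 0 0 0 0 0;3 0 0 1 0 0 0;3 0 0 2 0 0 0;3 0 0 2.5 0 0 0;3 0 0 2.5 0 0 0'
python3 -c "
from h import *
print(delta(.5118,.3312,.083,100))"
```

```text
clock: 20.38
position: [0.511, 0.3303, 0.1107]
ee_rot: [0.273, -3.129, 0.001]
force: [-0.8, -0.4, -4.8]
width: 0.427
gripper_force: 40.0
(array([-0.1 ,  0.08,  2.77]), array([-0. , -0.1, -0. ]))
```

Lower slowly.

```bash
python3 -m creep '3 0 0.1 0.8 0 0 0;3 0 0.1 1.4 0 0 0;3 0 0.1 1.9 0 0 0;3 0 0.1 2.2 0 0 0;3 0 0.1 2.3 0 0 0'
python3 -m creep '3 0 0 0.1 0 0 0;3 0 0 0.2 0 0 0;3 0 0 0.3 0 0 0;3 0 0 0.4 0 0 0;3 0 0 0.4 0 0 0'
```

```text
clock: 21.0
position: [0.5108, 0.3321, 0.0882]
ee_rot: [0.275, -3.129, 0.0]
force: [-0.1, -0.1, -4.9]
width: 0.432
gripper_force: 40.0
clock: 21.62
position: [0.5108, 0.3321, 0.0843]
ee_rot: [0.274, -3.129, 0.0]
force: [-0.8, 0.3, -4.3]
width: 0.428
gripper_force: 40.0
```

```bash
python3 -m creep '3 0 0 0.05 0 0 0;3 0 0 0.1 0 0 0;3 0 0 0.15 0 0 0;3 0 0 0.15 0 0 0'
```

```text
clock: 22.12
position: [0.5108, 0.3321, 0.0828]
ee_rot: [0.274, -3.129, 0.0]
force: [0.6, -0.5, -4.9]
width: 0.43
gripper_force: 40.0
```

```bash
python3 -m creep '3 0 0 0.05 0 0 0;3 0 0 0.1 0 0 0;3 0 0 0.1 0 0 0'; python3 -m creep '3 0 0 0.05 0 0 0;3 0 0 0.1 0 0 0;3 0 0 0.1 0 0 0'
```

```text
clock: 22.5
position: [0.5109, 0.3322, 0.0826]
ee_rot: [-0.274, 3.129, 0.001]
force: [-3.2, -1.6, 5.2]
width: 0.429
gripper_force: 40.0
clock: 22.88
position: [0.5109, 0.3322, 0.0825]
ee_rot: [-0.274, 3.129, 0.001]
force: [-6.2, -4.8, 16.3]
width: 0.427
gripper_force: 40.0
```

```bash
python3 -m creep '3 0 0 -0.1 0 0 0;3 0 0 -0.1 0 0 0;7 0 0 -0.1 0 0 0;7 0 0 -0.1 0 0 0;7 0 0 -0.1 0 0 0' 
python3 -m creep '7 0 0 0 0 0 0;7 0 0 -2 0 0 0;7 0 0 -6 0 0 0;7 0 0 -12 0 0 0;7 0 0 -14 0 0 0'
python3 -c "
from h import *
print(delta(.489,-.1,.22,100))
c=vision.camera_info('wrist');im=vision.get_image('wrist')
print(proj('wrist',[.5118,.3312,.094],c),proj('wrist',[.5118,.3312,.052],c))
cv2.imwrite('pics/w1.png',im[:,:,::-1])"
```

```text
clock: 23.5
position: [0.5111, 0.3323, 0.0818]
ee_rot: [-0.275, 3.129, 0.0]
force: [-0.1, -0.7, 0.1]
width: 0.707
gripper_force: 0.0
clock: 24.12
position: [0.5123, 0.3329, 0.2258]
ee_rot: [-0.274, 3.125, 0.005]
force: [-0.3, -0.4, -0.0]
width: 0.764
gripper_force: 0.0
(array([  9.83, -42.23,   0.42]), array([0.1, 0.3, 0. ]))
[320.05916975 230.2173721 ] [320.18704892 218.24132981]
```

View pics/w1.png

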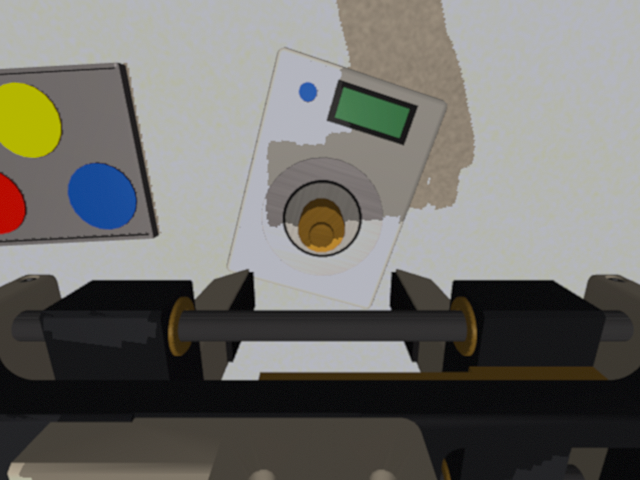

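The wrist view shows the weight standing upright, its body centred at about (322,229) and within the pan's circle at (322,218). Next is the blue jar.

```bash
python3 -m creep '7.5 12.8 -61 1.5 0.1 0.3 0;7.5 12.8 -61 1.5 0.1 0.3 0;7.5 12.8 -61 1.5 0.1 0.3 0;7.5 12.8 -61 1.5 0.1 0.3 0;7.5 12.8 -61 1.5 0.1 0.3 0' >/dev/null
python3 -c "
from h import *
print(delta(.490,-.292,.21,100))"
```

```text
(array([  6.43, -30.34,   0.49]), array([-0.1, -0.3,  0. ]))
```

```bash
python3 -m creep '7.5 6.4 -30.3 0.5 0 0 0;7.5 6.4 -30.3 0.5 0 0 0;7.5 6.4 -30.3 0.5 0 0 0;7.5 6.4 -30.3 0.5 0 0 0;7.5 6.4 -30.3 0.5 0 0 0' >/dev/null;python3 -m creep '7.5 0 0 0 0 0 0;7.5 0 0 0 0 0 0'>/dev/null
python3 -c "
from h import *
print(delta(.490,-.292,.104,100))
im=vision.get_image('top');print(0)
cv2.imwrite('pics/top2.png',im[:,:,::-1])"
```

```text
(array([ 0.03, -0.28, 10.55]), array([-0. , -0.3,  0. ]))
0
```

```bash
python3 -m creep '7.5 0 -0.2 5 0 -0.3 0;7.5 0 -0.2 9 0 -0.3 0;7.5 0 -0.2 10.5 0 -0.3 0;7.5 0 -0.2 10.5 0 -0.3 0;3 0 -0.2 10.5 0 -0.3 0' 20 >/dev/null
python3 -m creep '3 0 0 0 0 0 0;3 0 0 0 0 0 0;3 0 0 0 0 0 0;3 0 0 0 0 0 0'
python3 -m creep '3 0 0 -2 0 0 0;3 0 0 -6 0 0 0;3 0 0 -9 0 0 0;3 0 0 -9 0 0 0'
python3 -c "
from h import *
print(delta(.539,.097,.2,100))"
```

```text
clock: 26.85
position: [0.4909, -0.2919, 0.1058]
ee_rot: [-0.275, 3.128, -0.003]
force: [-1.7, 1.6, 6.4]
width: 0.497
gripper_force: 19.6
clock: 27.35
position: [0.4914, -0.2925, 0.1972]
ee_rot: [-0.274, 3.126, -0.006]
force: [0.0, -0.7, -2.1]
width: 0.495
gripper_force: 19.5
(array([-11.47,  37.53,  -0.39]), array([-0.2,  0.2,  0. ]))
```

```bash
python3 -m creep '3 -11.5 37.5 0 0 0 0;3 -11.5 37.5 0 0 0 0;3 -11.5 37.5 0 0 0 0;3 -11.5 37.5 0 0 0 0;3 -11.5 37.5 0 0 0 0' >/dev/null;python3 -m creep '3 -2.3 7.5 0 0 0 0;3 -2.3 7.5 0 0 0 0;3 -2.3 7.5 2 0 0 0;3 -2.3 7.5 5 0 0 0;3 -2.3 7.5 5 0 0 0'
python3 -c "
from h import *
print(delta(.539,.097,.111,100))"
```

```text
clock: 28.6
position: [0.5361, 0.095, 0.142]
ee_rot: [0.273, -3.124, 0.005]
force: [-0.0, 0.4, -0.2]
width: 0.495
gripper_force: 20.0
(array([-0.34,  0.15,  3.1 ]), array([-0.2, -0.3, -0. ]))
```

```bash
python3 -m creep '3 -0.3 0.2 1.2 -0.2 -0.2 0;3 -0.3 0.2 2 -0.2 -0.2 0;3 -0.3 0.2 2.6 -0.2 -0.2 0;3 -0.3 0.2 2.8 -0.2 -0.2 0;3 -0.3 0.2 2.8 -0.2 -0.2 0'
python3 -c "
from h import *
print(delta(.539,.097,.111,100))"
```

```text
clock: 29.22
position: [0.5409, 0.0986, 0.1167]
ee_rot: [-0.274, 3.126, 0.003]
force: [-0.0, -0.1, -1.5]
width: 0.493
gripper_force: 20.0
(array([ 0.22, -0.13,  0.57]), array([0.1, 0.2, 0. ]))
```

```bash
python3 -m creep '3 0.1 -0.1 0.2 0 0.1 0;3 0.1 -0.1 0.4 0 0.1 0;3 0.1 -0.1 0.5 0 0.1 0;3 0.1 -0.1 0.5 0 0.1 0'
python3 -m creep '3 0 0 0.05 0 0 0;3 0 0 0.1 0 0 0;3 0 0 0.1 0 0 0'
```

```text
clock: 29.72
position: [0.54, 0.0975, 0.1115]
ee_rot: [-0.274, 3.128, 0.003]
force: [-0.0, 0.2, -2.7]
width: 0.498
gripper_force: 20.0
clock: 30.1
position: [0.5404, 0.0976, 0.111]
ee_rot: [-0.274, 3.127, 0.003]
force: [-0.9, 0.5, 3.9]
width: 0.5
gripper_force: 20.1
```

Contact; release, then yellow.

```bash
python3 -m creep '7.5 0 0 0 0 0 0;7.5 0 0 0 0 0 0;7.5 0 0 0 0 0 0;7.5 0 0 -5 0 0 0;7.5 0 0 -10.5 0 0 0'
python3 -c "
from h import *
print(delta(.4058,-.3023,.21,100))"
```

```text
clock: 30.72
position: [0.5392, 0.0971, 0.2161]
ee_rot: [0.274, -3.129, -0.002]
force: [1.2, -0.3, 0.4]
width: 0.811
gripper_force: 0.0
(array([ 20.09, -37.01,   0.58]), array([ 0.1, -0. ,  0. ]))
```

```bash
python3 -m creep '7.5 20.1 -37 0.5 0 0 0;7.5 20.1 -37 0.5 0 0 0;7.5 20.1 -37 0.5 0 0 0;7.5 20.1 -37 0.5 0 0 0;7.5 20.1 -37 0.5 0 0 0' >/dev/null;python3 -m creep '7.5 5.2 -9.6 0 0 0 0;7.5 5.2 -9.6 0 0 0 0;7.5 5.2 -9.6 0 0 0 0;7.5 5.2 -9.6 0 0 0 0'
python3 -c "
from h import *
print(delta(.4058,-.3023,.104,100))"
```

```text
clock: 31.85
position: [0.4064, -0.3021, 0.2106]
ee_rot: [-0.274, 3.128, 0.004]
force: [0.3, 0.8, -0.0]
width: 0.816
gripper_force: 0.0
(array([ 0.08, -0.04, 10.66]), array([0.1, 0.1, 0. ]))
```

```bash
python3 -m creep '7.5 0 0 5 0.1 0.1 0;7.5 0 0 9 0.1 0.1 0;7.5 0 0 10.6 0.1 0.1 0;7.5 0 0 10.6 0.1 0.1 0;3 0 0 10.6 0.1 0.1 0' 20 >/dev/null
python3 -m creep '3 0 0 0 0 0 0;3 0 0 0 0 0 0;3 0 0 0 0 0 0;3 0 0 0 0 0 0'
python3 -m creep '3 0 0 -2 0 0 0;3 0 0 -6 0 0 0;3 0 0 -9 0 0 0;3 0 0 -9 0 0 0'
python3 -c "
from h import *
print(delta(.475,.022,.2,100))"
```

```text
clock: 32.98
position: [0.4069, -0.3025, 0.1054]
ee_rot: [-0.275, 3.129, -0.0]
force: [-0.5, 2.1, 7.2]
width: 0.497
gripper_force: 19.4
clock: 33.48
position: [0.4075, -0.3032, 0.1967]
ee_rot: [-0.274, 3.126, -0.003]
force: [-0.4, 0.5, -1.3]
width: 0.498
gripper_force: 19.6
(array([-12.31,  30.85,  -0.36]), array([-0.1,  0.2,  0. ]))
```

```bash
python3 -m creep '3 -12.2 30.8 0 0 0 0;3 -12.2 30.8 0 0 0 0;3 -12.2 30.8 0 0 0 0;3 -12.2 30.8 0 0 0 0;3 -12.2 30.8 0 0 0 0' >/dev/null;python3 -m creep '3 -0.7 1.8 0 0 0 0;3 -0.7 1.8 2 0 0 0;3 -0.7 1.8 5 0 0 0;3 -0.7 1.8 5 0 0 0'
python3 -c "
from h import *
print(delta(.475,.022,.1105,100))"
```

```text
clock: 34.6
position: [0.4708, 0.0224, 0.1426]
ee_rot: [0.274, -3.124, 0.001]
force: [0.7, -0.3, -1.0]
width: 0.496
gripper_force: 19.8
(array([-0.42, -0.11,  3.2 ]), array([-0. , -0.3,  0. ]))
```

```bash
python3 -m creep '3 -0.3 -0.1 1.2 0 -0.1 0;3 -0.3 -0.1 2 0 -0.1 0;3 -0.3 -0.1 2.6 0 -0.1 0;3 -0.3 -0.1 2.8 0 -0.1 0;3 -0.3 -0.1 2.8 0 -0.1 0'
python3 -c "
from h import *
print(delta(.475,.022,.1105,100))"
```

```text
clock: 35.22
position: [0.4761, 0.0221, 0.1169]
ee_rot: [-0.274, 3.128, 0.0]
force: [-0.6, 0.2, -0.9]
width: 0.497
gripper_force: 19.8
(array([0.12, 0.01, 0.64]), array([0. , 0.1, 0. ]))
```

```bash
python3 -m creep '3 0.1 0 0.3 0 0 0;3 0.1 0 0.5 0 0 0;3 0.1 0 0.6 0 0 0;3 0.1 0 0.6 0 0 0'
python3 -m creep '3 0 0 0.05 0 0 0;3 0 0 0.1 0 0 0;3 0 0 0.1 0 0 0'
```

```text
clock: 35.72
position: [0.4751, 0.022, 0.1108]
ee_rot: [-0.274, 3.128, 0.0]
force: [-0.5, -0.1, -1.2]
width: 0.497
gripper_force: 19.8
clock: 36.1
position: [0.4756, 0.0222, 0.1105]
ee_rot: [-0.274, 3.127, 0.001]
force: [-1.1, 0.5, 7.1]
width: 0.496
gripper_force: 20.0
```

```bash
python3 -m creep '7.5 0 0 0 0 0 0;7.5 0 0 0 0 0 0;7.5 0 0 0 0 0 0;7.5 0 0 -5 0 0 0;7.5 0 0 -10.5 0 0 0'
python3 -c "
from h import *
print(delta(.5717,-.2845,.21,100))"
```

```text
clock: 36.72
position: [0.4743, 0.0218, 0.2155]
ee_rot: [0.274, -3.129, 0.001]
force: [1.5, 1.0, -0.3]
width: 0.818
gripper_force: 0.0
(array([ -4.27, -31.85,   0.57]), array([-0., -0.,  0.]))
```

```bash
python3 -m creep '7.5 -4.3 -31.8 0.4 0 0 0;7.5 -4.3 -31.8 0.4 0 0 0;7.5 -4.3 -31.8 0.4 0 0 0;7.5 -4.3 -31.8 0.4 0 0 0;7.5 -4.3 -31.8 0.4 0 0 0' >/dev/null;python3 -m creep '7.5 -0.1 -0.8 0 0 0 0;7.5 -0.1 -0.8 0 0 0 0;7.5 -0.1 -0.8 0 0 0 0'
python3 -c "
from h import *
print(delta(.5717,-.2845,.104,100))"
```

```text
clock: 37.72
position: [0.5726, -0.2814, 0.2108]
ee_rot: [-0.277, 3.128, 0.002]
force: [-0.6, 0.4, -0.6]
width: 0.815
gripper_force: 0.0
(array([ 0.16, -0.3 , 10.68]), array([0.1, 0.1, 0.1]))
```

```bash
python3 -m creep '7.5 0.1 -0.2 5 0 0.1 0;7.5 0.1 -0.2 9 0 0.1 0;7.5 0.1 -0.2 10.6 0 0.1 0;7.5 0.1 -0.2 10.6 0 0.1 0;3 0.1 -0.2 10.6 0 0.1 0' 20 >/dev/null
python3 -m creep '3 0 0 0 0 0 0;3 0 0 0 0 0 0;3 0 0 0 0 0 0;3 0 0 0 0 0 0'
python3 -m creep '3 0 0 -2 0 0 0;3 0 0 -6 0 0 0;3 0 0 -9 0 0 0;3 0 0 -9 0 0 0'
python3 -c "
from h import *
print(delta(.5665,-.0185,.2,100))"
```

```text
clock: 38.85
position: [0.5725, -0.2855, 0.1057]
ee_rot: [-0.274, 3.129, -0.0]
force: [-1.3, 1.3, 6.8]
width: 0.498
gripper_force: 19.6
clock: 39.35
position: [0.573, -0.2863, 0.1972]
ee_rot: [-0.274, 3.126, -0.003]
force: [0.2, -0.2, -1.0]
width: 0.501
gripper_force: 19.6
(array([-4.01, 26.49, -0.32]), array([-0.1,  0.2,  0. ]))
```

```bash
python3 -m creep '3 -4 26.5 0 0 0 0;3 -4 26.5 0 0 0 0;3 -4 26.5 0 0 0 0;3 -4 26.5 0 0 0 0;3 -4 26.5 0 0 0 0' >/dev/null;python3 -m creep '3 0 0 0 0 0 0;3 0 0 2 0 0 0;3 0 0 5 0 0 0;3 0 0 5 0 0 0'
python3 -c "
from h import *
print(delta(.5665,-.0185,.1107,100))"
```

```text
clock: 40.48
position: [0.5635, -0.02, 0.1431]
ee_rot: [0.269, -3.125, 0.002]
force: [0.1, -0.2, -1.7]
width: 0.498
gripper_force: 19.7
(array([-0.33,  0.1 ,  3.23]), array([-0. , -0.3, -0.2]))
```

```bash
python3 -m creep '3 -0.2 0.1 1.2 0 -0.1 0;3 -0.2 0.1 2 0 -0.1 0;3 -0.2 0.1 2.6 0 -0.1 0;3 -0.2 0.1 2.8 0 -0.1 0;3 -0.2 0.1 2.8 0 -0.1 0'
python3 -c "
from h import *
print(delta(.5665,-.0185,.1107,100))"
```

```text
clock: 41.1
position: [0.5672, -0.0162, 0.1172]
ee_rot: [-0.274, 3.128, 0.0]
force: [0.4, 1.1, -1.4]
width: 0.497
gripper_force: 19.7
(array([ 0.11, -0.22,  0.64]), array([0. , 0.1, 0. ]))
```

```bash
python3 -m creep '3 0.1 -0.2 0.3 0 0 0;3 0.1 -0.2 0.5 0 0 0;3 0.1 -0.2 0.6 0 0 0;3 0.1 -0.2 0.6 0 0 0'
python3 -m creep '3 0 0 0.05 0 0 0;3 0 0 0.1 0 0 0;3 0 0 0.1 0 0 0'
```

```text
clock: 41.6
position: [0.5665, -0.0183, 0.111]
ee_rot: [-0.274, 3.128, 0.0]
force: [-0.3, 0.4, -1.3]
width: 0.498
gripper_force: 19.7
clock: 41.98
position: [0.5669, -0.0183, 0.1107]
ee_rot: [-0.274, 3.127, 0.001]
force: [-1.1, 0.0, 6.5]
width: 0.499
gripper_force: 19.8
```

Release, retreat upwards and to the side, then check.

```bash
python3 -m creep '7.5 0 0 0 0 0 0;7.5 0 0 0 0 0 0;7.5 0 0 0 0 0 0;7.5 0 0 -5 0 0 0;7.5 0 0 -11 0 0 0' >/dev/null
python3 -m creep '7.5 5 -28 -3 0 0 0;7.5 5 -28 -3 0 0 0;7.5 5 -28 -3 0 0 0;7.5 5 -28 -3 0 0 0;7.5 5 -28 -3 0 0 0'
python3 -m creep '7.5 0 0 0 0 0 0;7.5 0 0 0 0 0 0;7.5 0 0 0 0 0 0;7.5 0 0 0 0 0 0' >/dev/null
python3 - <<'E'
from h import *
im=vision.get_image("top")[:,:,::-1].copy();cv2.imwrite("pics/top3.png",im)
a=cv2.resize(im[205:345,220:380],None,fx=4,fy=4,interpolation=cv2.INTER_CUBIC)
cv2.imwrite("pics/crop3.png",a)
cv2.imwrite("pics/side3.png",vision.get_image("side")[:,:,::-1])
E
```

```text
clock: 43.22
position: [0.5646, -0.307, 0.2504]
ee_rot: [-0.269, 3.128, -0.002]
force: [0.2, 0.6, -0.1]
width: 0.819
gripper_force: 0.0
```

View pics/crop3.png

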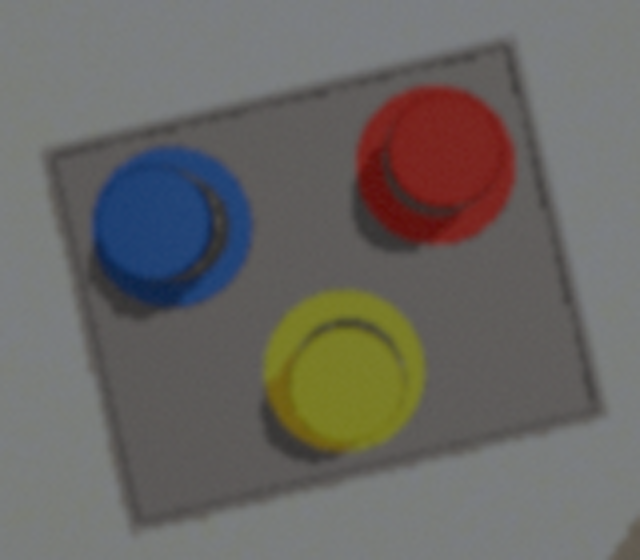

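View pics/side3.png

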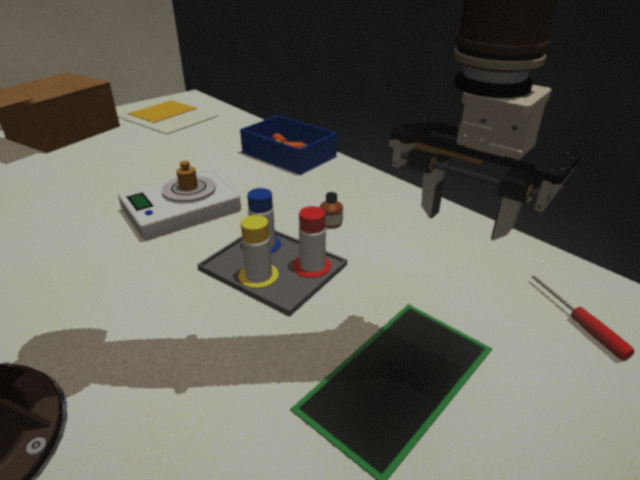

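The top crop shows the caps at blue (152,224), red (443,151) and yellow (346,383), within about 2 mm of where they started and inside their coasters. The side view shows every jar upright and the weight standing on the pan at (186,178).

```bash
python3 -c "
from cell import job
print(job.sign_off())"
```

```text
the job is handed in; nothing more can be done
None
```

The job is handed in (no verdict was returned): the last pictures show the weight upright in the pan's circle, the jars upright on their own-colour coasters, and the bottle untouched.

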